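Riddle the burnishing balls out of the dressing stones

ROBOT

A 6-joint arm with a two-finger parallel gripper is mounted at the origin on the work surface; the furniture and walls round the work are solid. World frame = base frame: x ahead of the robot, y to its left, z up, the work surface at z = 0. Lengths are in mm, angles in rad, forces in N, time in s.
With the tool pointing down it reaches from about 350 to 775 mm from the base axis. Payload 7.3 kg.
Tool frame: the origin (TCP) lies midway between the tips of the shut fingers; the grasp point (between the pads) lies 19 mm behind it; z points along the fingers, y is the line along which they close (so a half turn about z gives the same grasp; the last joint's range is limited). The gripper opens to 92 mm and grips with 3 to 60 N. Pads are 19 mm wide; open, the fingers measure 130 mm over their backs; the gripper's body (75 mm by 190 mm) begins 47 mm behind the grasp point.
Start: joints at [1.033, 0.342, 1.524, -0, 1.275, -0.146], TCP at [200.46, 485.243, 226.741] pointing down, gripper open.
Joint ranges: [-2.53, 2.53], [-0.77, 2.02], [0.04, 2.7], [-1, 4.14], [0.28, 2.66], [-3.11, 3.11]. Speed limits (rad/s): [2.57, 2.57, 3.14, 3.14, 3.14, 3.14].

INTERFACE

Orientations are given as [roll, pitch, yaw] about the fixed x, y, z axes, in that order (R = Rz(yaw) Ry(pitch) Rx(roll)).
In Python, from plant import get_obs, capture, camera_model, close_job, search_frame, regions_of, pinpoint gives the robot as it stands. The module is installed in compiled form; this text tells all that it offers.
- The arm moves only by the shell command python3 -m pendant 'ROWS'. ROWS is JSON, one flat list of numbers, 7 for each row, row after row: the shift along the tool's x, y, z in units of 30 mm (1.0 is 30 mm), then the turn, a rotation vector about the tool's x, y, z in units of 4 degrees (1.0 is 4 degrees), then the closure, from -1 (fully open) to 1 (shut), so that 0 is half open. In form: [dx, dy, dz, wx, wy, wz, gripper, dx, dy, dz, wx, wy, wz, gripper, ...]. A call has 1 to 12 rows; each row shifts and turns the commanded pose from where the row before left it, along the tool's axes as they then stand; what a row does not reach is not made up. A row lasts 1/10 s, in which the tool goes at most 50 mm and 8.59 degrees, less where a joint would pass 70% of its speed; a pose out of reach is approached as far as the arm can. A call with a number of a shift or a turn outside -1 to 1 is refused whole. A call with a gripper value outside its range is refused whole. The fingers move at their own pace and stop on an object; the grip force is fixed at half the most. Time passes only in rows, so rows that do not move let the fingers close. It gives the time, the measured TCP pose, the force, the opening and the grip force at its end, in the units of the state.
- get_obs(): the state, without advancing time (a new reading comes with each control period).
- capture(name): name is "scene" or "top"; returns the picture (384x512x3 uint8, red, green, blue); there is no depth.
- camera_model(name): a dict with "fov_y" (degrees; the focal length in pixels is half the picture's height over the tangent of half this angle, whatever the lens; pixels are square), "cx", "cy" (the principal point, pixels), "pose" (4x4, takes a point from camera to world coordinates). Camera axes: x right, y up, looking along -z (the intrinsics and any distortion apply to the point x, -y, -z); pixel columns grow to the right and rows downward; lengths in mm; the calibration is good to about 2 mm. A picture is of the moment at which its call begins. camera_model takes no time and is no camera call.
- close_job(): hands the job in; it is judged then, once.
Trained networks look in the newest picture that a camera, given by its name, has taken for a name from the list of things; names that differ only in an ending like _2 or _b are one class to them, and where a whole thing is asked for, a point or a joint stands for the part that bears it (a point fixed in the world has none). Each returns a list of dicts, best first, with "score" (0 to 1); they miss things now and then, are a little off and sometimes report something else, mostly with a low value. They report only what shows in the picture. A call takes as long as a camera call. They do not tell look-alikes from the thing itself.
- search_frame(camera, thing): "location" ([column, row] in pixels, amid what is visible of it).
- regions_of(camera, thing): "pixels" (384x512 bool, what is visible of it) and "location" ([column, row] in pixels, amid what is visible of it).
- pinpoint(camera, thing): "location" ([column, row] in pixels: a listed point, or the origin of a listed thing).
The state is a dict: "time": time; "joint_positions": joint angles; "dq": joint speeds; "tau": joint torques, N m; "tool_pos": TCP position; "tcp_rot": TCP orientation; "contact_force": force on the tool from outside, world axes, zero at the start; "moment": the same for the moment, N m; "grip_width": finger opening in mm; "finger_force": force on a finger pad.
Only numpy, scipy, OpenCV 4.12 (cv2) and the standard library are available. Lean on these libraries where they do the work, as an engineer would, in place of code of your own. Each camera call takes 0.05 s, during which the arm holds its last target. There are 200 camera calls.

TASK

The sieve basket holds two dressing stones and five steel burnishing balls: take it by its wooden grip and tilt and shake it over the black tray until all five balls have dropped into the tray while both stones stay in the basket. Then tip both stones into the cream tub, which must stay upright on the worktop, and set the empty basket down upright on the worktop clear of the tray.

Things in the scene. Friction and masses are not known exactly. Their poses are not given: they have to be found in the camera images.
- basket_grip (a point): centre of the sieve basket's wooden grip: a rounded bar 22 (x) x 104 (y) x 24 (z) that lies across the open-topped bright metal basket, on two side straps, 125 above the basket's underside; pinch it from above across its 22 mm (wall tops are 50 below its centre, nothing above). x points from the open mouth to the closed back wall, z up
- basket_mouth (a point): middle of the mesh floor's front edge at the basket's open mouth (no wall, no lip): 91 from the grip centre along -x and 93 below it, 32 above the underside; same axes. The wire mesh is level, reaches 94 from here towards +x and is 94 wide, with 19 mm square openings. Stones on it start to slide out at about 27 to 35 degrees of steady mouth-down tilt, sooner if jerked towards it
- basket_heel (a point): the solid smooth floor where it meets the back wall, 64 behind the grip centre (+x) and 103 below it; same axes. From the mesh to here the floor is sheet that slopes down at 9 degrees, so the balls rest here until the basket is tilted mouth-down by more than that, or shaken
- basket: the sieve basket, 165 long (x) x 100 wide (y), walls 75 high, 0.24 kg; origin at the middle of its underside (on the worktop at z = 0); the grip centre is 125 above it and 3 towards the mouth; same axes. Rubber feet reach down to the underside, the front ones 60 from the origin towards the mouth
- tray: black moulded tray that catches the balls, fixed, rim 50 high; origin at the middle of its underside, inside floor 208 (x) x 292 (y), inside between walls 214 x 298, outside 272 (x) x 357 (y)
- tub_rim (a point): centre of the mouth of the round cream paper tub (open, a few stone chips stuck to its floor, 119 outside diameter, 68 high, inside about 105 across at the rim and 90 at the floor, 5 thick floor, 0.2 kg, standing loose on the worktop); this point is 68 above the worktop
- stone_grey_center (a point): centre of the light grey dressing stone, a flat block 31 x 45 x 14 (x, y, z), about 0.04 kg, lying on the mesh of the basket at the start; too large for the mesh
- stone_dark_center (a point): centre of the dark grey dressing stone, a flat block 31 x 45 x 12 (x, y, z), about 0.04 kg, lying on the mesh of the basket at the start; too large for the mesh
- ball1_center (a point): centre of one of five loose polished steel balls, 14 diameter, 11 g, at the start in the basket against its back wall
- ball2_center (a point): centre of one of five loose polished steel balls, 14 diameter, 11 g, at the start in the basket against its back wall
- ball3_center (a point): centre of one of five loose polished steel balls, 14 diameter, 11 g, at the start in the basket against its back wall
- ball4_center (a point): centre of one of five loose polished steel balls, 14 diameter, 11 g, at the start in the basket against its back wall
- ball5_center (a point): centre of one of five loose polished steel balls, 14 diameter, 11 g, at the start in the basket against its back wall
Things that resemble listed ones, but are neither listed nor needed, are in the scene too. What is meant by the part that bears stone_dark_center is not green, and is the larger of those in its own colour.

How it is judged:
By the outcome, as a careful person would: the job done as asked, in the order asked, and still so for the second after the job is handed in, with the robot touching nothing.
It also fails if it takes over 61 s, if anything falls off the work surface, if the arm or the gripper's body presses on something with over 40 N, if the wrist force passes 120 N, or if a joint passes its speed limit or range.

## Working session

There is one attempt and no reset: what is moved stays moved. The work goes in short steps, Python scripts to look and compute and a shell command to move; the robot and the scene stay as the last step left them, time stands still between calls to the robot, and variables do not carry over. Pictures are saved under pics/ and viewed, at most 10 in all, crops included, and the job is handed in when it is done.

```bash
mkdir -p pics; cat > h.py <<'E'
import numpy as np, cv2
from plant import *
def ray(cam,px):
    m=camera_model(cam); f=192/np.tan(np.radians(m["fov_y"])/2)
    P=np.array(m["pose"]); d=np.array([(px[0]-m["cx"])/f,-(px[1]-m["cy"])/f,-1.])
    return P[:3,3],P[:3,:3]@d
def at(cam,px,z):
    o,d=ray(cam,px); return o+d*(z-o[2])/d[2]
def tri(p1,p2):
    o1,d1=ray("scene",p1);o2,d2=ray("top",p2)
    A=np.stack([d1,-d2],1);s=np.linalg.lstsq(A,o2-o1,rcond=None)[0]
    a=o1+s[0]*d1;b=o2+s[1]*d2
    return (a+b)/2,np.linalg.norm(a-b)
E
python3 - <<'E'
from h import *
np.set_printoptions(precision=1,suppress=True)
ims=[]
for c in("scene","top"):
    im=capture(c);cv2.imwrite(f"pics/{c}0.png",im[:,:,::-1])
    m=camera_model(c);print(c,{k:v for k,v in m.items()})
    for t in("basket_grip","basket_mouth","basket_heel","basket","tray","tub_rim","stone_grey_center","stone_dark_center"):
        print(c,t,[(np.round(r["location"],1).tolist(),round(r["score"],2)) for r in pinpoint(c,t)][:4])
print(get_obs())
E
```

```text
scene {'fov_y': 55.94965017541274, 'cx': 256.2215822337691, 'cy': 186.35859512259196, 'pose': array([[  -0.5,    0.6,   -0.7, -123. ],
       [  -0.9,   -0.3,    0.4,  221. ],
       [   0. ,    0.8,    0.6,  658.8],
       [   0. ,    0. ,    0. ,    1. ]])}
scene basket_grip [([148.3, 261.4], 0.75), ([148.7, 242.1], 0.63), ([139.3, 202.4], 0.56)]
scene basket_mouth [([146.2, 263.6], 0.81)]
scene basket_heel [([147.4, 218.0], 0.79), ([346.1, 146.5], 0.2), ([133.5, 217.8], 0.18)]
scene basket [([151.3, 244.9], 0.61)]
scene tray [([250.0, 193.1], 0.61)]
scene tub_rim [([346.3, 147.9], 0.87), ([140.9, 203.2], 0.48), ([135.8, 216.7], 0.42)]
scene stone_grey_center [([139.4, 246.9], 0.53), ([149.5, 261.8], 0.52)]
scene stone_dark_center [([158.6, 246.1], 0.62), ([165.9, 294.7], 0.57), ([200.7, 235.4], 0.42), ([140.4, 217.7], 0.22)]
top {'fov_y': 48.24815327295312, 'cx': 263.79792653694614, 'cy': 185.67614274641366, 'pose': array([[   0. ,    1. ,   -0.1,  285.3],
       [  -1. ,    0. ,    0. ,  -83. ],
       [   0. ,    0.1,    1. , 1434. ],
       [   0. ,    0. ,    0. ,    1. ]])}
t
[... 157 characters left out ...]
 [([185.9, 177.1], 0.63), ([179.2, 205.0], 0.23)]
top tray [([187.9, 193.0], 0.75), ([276.9, 164.7], 0.59)]
top tub_rim [([368.9, 168.0], 0.85)]
top stone_grey_center [([174.4, 192.9], 0.63), ([187.4, 180.0], 0.31)]
top stone_dark_center [([183.4, 228.4], 0.66), ([220.1, 189.7], 0.55), ([189.7, 192.8], 0.47)]
{'time': 0.9, 'joint_positions': array([ 1. ,  0.3,  1.5,  0. ,  1.3, -0.1]), 'dq': array([ 0., -0.,  0.,  0.,  0.,  0.]), 'tau': array([ -0. , -43.1, -24.4,   0.1,   0. ,   0. ]), 'tool_pos': array([200.5, 485.3, 226.8]), 'tcp_rot': array([3.1, 0. , 2.7]), 'contact_force': array([-0.4,  0.5, -0.6]), 'moment': array([-0.,  0.,  0.]), 'finger_force': 0.0, 'grip_width': 91.66798478521739}
```

View pics/scene0.png

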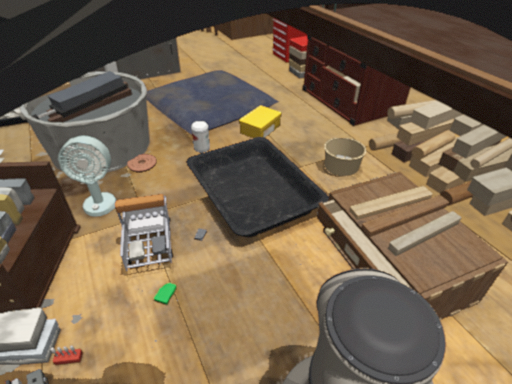

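View pics/top0.png

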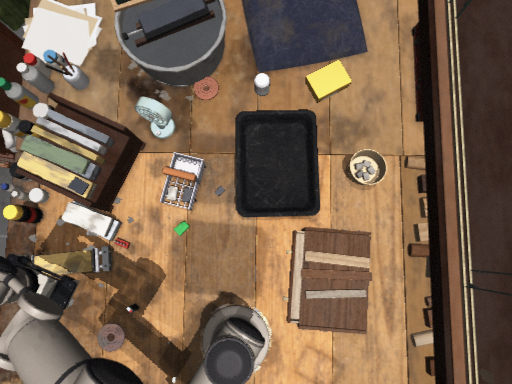

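The scene view shows the basket at (147,235) with its grip at (140,203), the tray at (255,185) and the tub at (345,155). In the top view they are at (183,180), (277,163) and (367,168).
Dark stone candidates (scene view): the block in the basket at (158,246), a green block at (166,294), and a small loose grey chip at (201,235). I choose the one in the basket, since it is not green and is larger than the chip. There is only one grip (brown bar), at (140,203).

```bash
python3 - <<'E'
from h import *
np.set_printoptions(precision=1,suppress=True)
s=cv2.imread("pics/scene0.png")[185:280,100:220];t=cv2.imread("pics/top0.png")[145:215,150:240]
cv2.imwrite("pics/crop0.png",np.hstack([cv2.resize(s,(480,380),interpolation=3),cv2.resize(t,(314,244),interpolation=3) if 0 else cv2.copyMakeBorder(cv2.resize(t,(310,241),interpolation=3),0,139,0,0,0)]))
for n,a,b in(("mouth",(146.2,263.6),(182.4,203.7)),("heel",(147.4,218),(191.4,161.9)),("tub",(346.3,147.9),(368.9,168))):
    print(n,*tri(a,b))
print("tub s/t",at("scene",(346.3,147.9),68),at("top",(368.9,168),68))
print("tray",at("scene",(250,193.1),0),at("top",(276.9,164.7),0))
print("basket",at("scene",(151.3,244.9),0),at("top",(185.9,177.1),0))
print("mouth",at("scene",(146.2,263.6),32),at("top",(182.4,203.7),32))
print("grip",at("scene",(139.3,202.4),125))
# grip region by colour, top & scene
for c in("scene","top"):
    for r in regions_of(c,"basket_grip")[:3]:
        ys,xs=np.nonzero(r["pixels"]); 
        (cx,cy),wh,an=cv2.minAreaRect(np.stack([xs,ys],1).astype(np.float32)); bx=cv2.boxPoints(((cx,cy),wh,an))
        print(c,r["score"],cx,cy,wh,an,[at(c,p,130)[:2] for p in bx],at(c,(cx,cy),130))
    for r in regions_of(c,"tub_rim")[:1]:
        ys,xs=np.nonzero(r["pixels"]);print(c,"tub",xs.min(),xs.max(),ys.min(),ys.max())
    for r in regions_of(c,"tray")[:2]:
        ys,xs=np.nonzero(r["pixels"]);bx=cv2.boxPoints(cv2.minAreaRect(np.stack([xs,ys],1).astype(np.float32)));print(c,"tray",r["score"],[at(c,p,50)[:2] for p in bx])
E
```

```text
mouth [438.6 193.8  10.3] 20.15486875590597
heel [578.4 161.8  15.2] 7.6709381290703025
tub [ 552.6 -427.7   66.5] 0.04909321733872091
tub s/t [ 550.9 -426.1   68. ] [ 552.3 -427.3   68. ]
tray [ 566.3 -116.2    0. ] [ 573.7 -130.9    0. ]
basket [502.1 178.4   0. ] [527.6 177.4   0. ]
mouth [424.2 203.8  32. ] [433.5 179.8  32. ]
grip [516.6 178.5 125. ]
scene 0.71 144.49000549316406 230.4300079345703 (68.0236587524414, 52.04305648803711) 81.8698959350586 [array([541.8, 226.9]), array([515.5, 119.5]), array([322. , 157.5]), array([347.7, 245.1])] [422.4 189.2 130. ]
scene tub 325 365 138 175
scene tray 0.65 [array([729.3,  16. ]), array([ 931.1, -362.7]), array([ 401.5, -262.8]), array([332.8,   3.6])]
top 0.7 179.90126037597656 179.73565673828125 (38.48748779296875, 51.467140197753906) 16.38953971862793 [array([436.7, 248.2]), array([591.8, 210.5]), array([558.5,  94.6]), array([404.6, 134.2])] [497.2 171.9 130. ]
top tub 348 385 149 185
top tray 0.81 [array([746.6,  17.2]), array([ 757.2, -261.6]), array([ 400.2, -267.4]), array([390.6,   1.2])]
```

View pics/crop0.png

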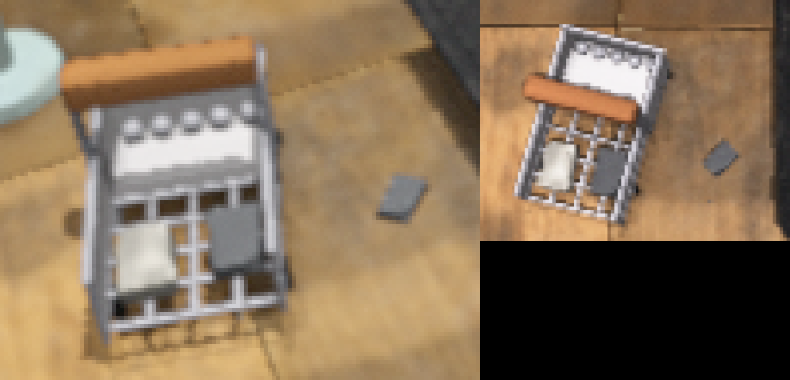

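The crop shows the grey stone at crop (147,255) and the dark one at (235,238) side by side on the mesh. Five balls sit at the back wall and the orange grip lies across, so the choice stands. Next I fit the grip position.

```bash
python3 - <<'E'
from h import *
from scipy.optimize import least_squares
np.set_printoptions(precision=2,suppress=True)
S=lambda u,v:(100+u/4,185+v/4); T=lambda u,v:(150+(u-480)/3.444,145+v/3.443)
# basket frame: origin underside mid, x to back, z up
obs=[("top",T(527,88),(-3,52,130)),("top",T(636,112),(-3,-52,130)),
("top",T(563,26),(82,50,75)),("top",T(664,50),(82,-50,75)),
("top",T(519,197),(-88,47,32)),("top",T(622,222),(-88,-47,32)),
("scene",S(64,88),(-3,52,125)),("scene",S(263,62),(-3,-52,125)),
("scene",S(107,338),(-88,47,32)),("scene",S(287,305),(-88,-47,32))]
def res(p):
    x,y,a=p;out=[]
    for c,px,b in obs:
        w=np.array([x+np.cos(a)*b[0]-np.sin(a)*b[1],y+np.sin(a)*b[0]+np.cos(a)*b[1],b[2]])
        out+=list((at(c,px,b[2])-w)[:2])
    return out
r=least_squares(res,[515,178,-.2],loss="soft_l1",f_scale=5)
print(r.x,np.degrees(r.x[2]));print(np.reshape(res(r.x),(-1,2)))
a=r.x[2];g=np.array([r.x[0]-3*np.cos(a),r.x[1]-3*np.sin(a)]);print("grip",g)
o=get_obs();p=o["tool_pos"];print(o["tcp_rot"],p)
y=a+np.pi/2; d=g-p[:2]
print("turn deg about tool z",np.degrees(o["tcp_rot"][2]-y),"tool dx,dy/30",(d@[np.cos(y),np.sin(y)])/30,(d@[np.sin(y),-np.cos(y)])/30)
E
```

```text
[510.17 176.02  -0.25] -14.315946479220258
[[ 5.23 -3.91]
 [10.15 -1.57]
 [-6.86  0.77]
 [-4.15  1.99]
 [ 1.13  5.84]
 [ 1.47 -2.07]
 [ 4.19 -0.29]
 [ 2.21 -1.31]
 [-9.3   1.11]
 [-7.76  0.56]]
grip [507.27 176.76]
[ 3.14 -0.    2.75] [200.44 485.25 226.76]
turn deg about tool z 81.86895684619972 tool dx,dy/30 -7.4347772188634815 12.45256300242591
```

```bash
python3 -m pendant '[0,0,-0.1,0,0,1,-1,0,0,-0.1,0,0,1,-1,0,0,-0.1,0,0,1,-1,0,0,-0.1,0,0,1,-1,0,0,-0.1,0,0,1,-1,0,0,-0.1,0,0,1,-1,0,0,-0.1,0,0,1,-1,0,0,-0.1,0,0,1,-1,0,0,-0.1,0,0,1,-1,0,0,-0.1,0,0,1,-1]' && python3 -m pendant '[0,0,0,0,0,1,-1,0,0,0,0,0,1,-1,0,0,0,0,0,1,-1,0,0,0,0,0,1,-1,0,0,0,0,0,1,-1,0,0,0,0,0,1,-1,0,0,0,0,0,1,-1,0,0,0,0,0,1,-1,0,0,0,0,0,1,-1,0,0,0,0,0,1,-1,0,0,0,0,0,0.3,-1]' && python3 -m pendant '[-0.57,0.96,0,0,0,0,-1,-0.57,0.96,0,0,0,0,-1,-0.57,0.96,0,0,0,0,-1,-0.57,0.96,0,0,0,0,-1,-0.57,0.96,0,0,0,0,-1,-0.57,0.96,0,0,0,0,-1,-0.57,0.96,0,0,0,0,-1,-0.57,0.96,0,0,0,0,-1,-0.57,0.96,0,0,0,0,-1,-0.57,0.96,0,0,0,0,-1]'; python3 -m pendant '[-0.57,0.96,0,0,0,0,-1,-0.57,0.96,0,0,0,0,-1,-0.57,0.96,0,0,0,0,-1,0,0,0,0,0,0,-1]'
python3 - <<'E'
from h import *
for c in("scene","top"): cv2.imwrite(f"pics/{c}1.png",capture(c)[:,:,::-1])
a=cv2.imread("pics/scene1.png")[130:290,60:260];b=cv2.imread("pics/top1.png")[120:230,140:250]
cv2.imwrite("pics/c1.png",np.hstack([cv2.resize(a,(475,380)),cv2.resize(b,(320,380))]))
E
```

```text
time: 2.2
tool_pos: [200.5, 485.2, 256.8]
tcp_rot: [3.142, -0.0, 2.049]
contact_force: [0.1, 0.0, 0.1]
grip_width: 92.1
finger_force: 0.0
time: 3.3
tool_pos: [200.4, 485.2, 256.7]
tcp_rot: [-3.142, -0.0, 1.331]
contact_force: [-0.0, 0.0, 0.1]
grip_width: 91.5
finger_force: 0.0
time: 4.3
tool_pos: [440.9, 250.0, 256.8]
tcp_rot: [3.141, -0.0, 1.334]
contact_force: [-0.0, 1.1, 1.1]
grip_width: 91.7
finger_force: 0.0
time: 4.7
tool_pos: [514.2, 178.1, 256.3]
tcp_rot: [3.141, 0.001, 1.33]
contact_force: [-0.0, 0.6, 0.4]
grip_width: 91.9
finger_force: 0.0
```

View pics/c1.png

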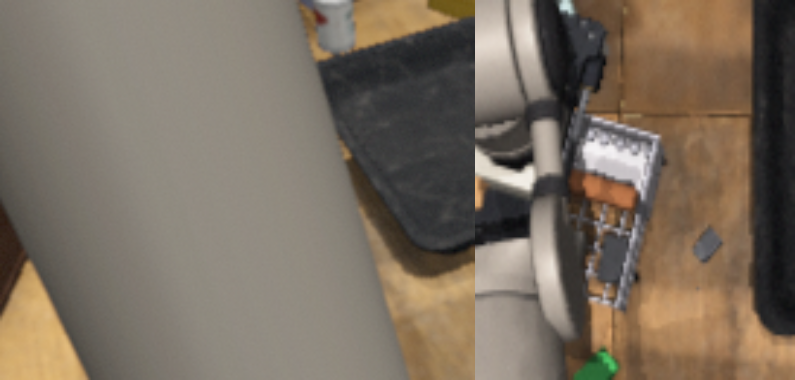

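The arm now hides the basket in the scene view. In the top view the gripper straddles the grip at crop (605,190), and nothing has moved. I'll descend and close.

```bash
python3 -m pendant '[0,0,0.7,0,0,0,-1,0,0,0.7,0,0,0,-1,0,0,0.7,0,0,0,-1,0,0,0.7,0,0,0,-1,0,0,0.7,0,0,0,-1,0,0,0.6,0,0,0,-1,0,0,0.5,0,0,0,-1,0,0,0.5,0,0,0,-1,0,0,0,0,0,0,-1]' && python3 -m pendant '[0,0,0,0,0,0,0,0,0,0,0,0,0,0.3,0,0,0,0,0,0,0.5,0,0,0,0,0,0,0.7,0,0,0,0,0,0,1,0,0,0,0,0,0,1,0,0,0,0,0,0,1,0,0,0,0,0,0,1,0,0,0,0,0,0,1]'
```

```text
time: 5.7
tool_pos: [509.7, 181.7, 102.2]
tcp_rot: [-3.138, 0.001, 1.335]
contact_force: [-0.2, 1.0, -0.4]
grip_width: 91.8
finger_force: 0.0
time: 6.6
tool_pos: [512.5, 180.8, 104.0]
tcp_rot: [3.14, -0.0, 1.333]
contact_force: [3.3, -1.7, 2.6]
grip_width: 24.5
finger_force: 1.6
```

```bash
python3 -m pendant '[0,0,0,0,0,0,1,0,0,0,0,0,0,1,0,0,0,0,0,0,1,0,0,-0.2,0,0,0,1,0,0,-0.4,0,0,0,1,0,0,-0.5,0,0,0,1,0,0,-0.6,0,0,0,1,0,0,-0.6,0,0,0,1,0,0,-0.6,0,0,0,1,0,0,-0.5,0,0,0,1,0,0,-0.4,0,0,0,1,0,0,-0.2,0,0,0,1]'; python3 - <<'E'
from h import *
c="top"; cv2.imwrite("pics/t2.png",capture(c)[:,:,::-1])
cv2.imwrite("pics/c2.png",cv2.resize(cv2.imread("pics/t2.png")[110:240,130:260],(520,520)))
E
```

```text
time: 7.8
tool_pos: [512.1, 181.0, 225.3]
tcp_rot: [3.14, -0.001, 1.333]
contact_force: [0.8, -0.6, -3.7]
grip_width: 21.9
finger_force: 30.0
```

View pics/c2.png

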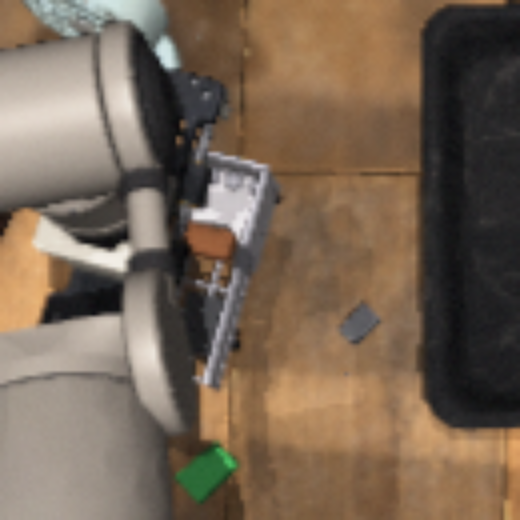

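The basket is lifted with its floor level; the grip is at crop (212,240) and the back balls and stones are still inside. I'll carry it over the tray, ramping the speed up and down.

```bash
python3 -m pendant '[-0.1,0.05,0,0,0,0,1,-0.25,0.13,0,0,0,0,1,-0.4,0.21,0,0,0,0,1,-0.55,0.28,0,0,0,0,1,-0.65,0.33,0,0,0,0,1,-0.7,0.36,0,0,0,0,1,-0.7,0.36,0,0,0,0,1,-0.7,0.36,0,0,0,0,1,-0.7,0.36,0,0,0,0,1,-0.7,0.36,0,0,0,0,1]' && python3 -m pendant '[-0.7,0.36,0,0,0,0,1,-0.7,0.36,0,0,0,0,1,-0.65,0.33,0,0,0,0,1,-0.6,0.3,0,0,0,0,1,-0.5,0.26,0,0,0,0,1,-0.4,0.21,0,0,0,0,1,-0.25,0.13,0,0,0,0,1,-0.15,0.08,0,0,0,0,1,0,0,0,0,0,0,1]'
python3 - <<'E'
from h import *
for c in("scene","top"): cv2.imwrite(f"pics/{c}3.png",capture(c)[:,:,::-1])
a=cv2.imread("pics/scene3.png")[90:290,100:360];b=cv2.imread("pics/top3.png")[90:230,200:340]
cv2.imwrite("pics/c3.png",np.hstack([cv2.resize(a,(455,350)),cv2.resize(b,(345,350))]))
E
```

```text
time: 8.85
tool_pos: [554.8, -0.0, 223.1]
tcp_rot: [-3.141, 0.0, 1.332]
contact_force: [1.1, -0.1, -2.9]
grip_width: 22.0
finger_force: 30.0
time: 9.75
tool_pos: [586.1, -127.6, 223.6]
tcp_rot: [-3.141, -0.0, 1.332]
contact_force: [0.2, -0.2, -4.0]
grip_width: 21.6
finger_force: 30.0
```

View pics/c3.png

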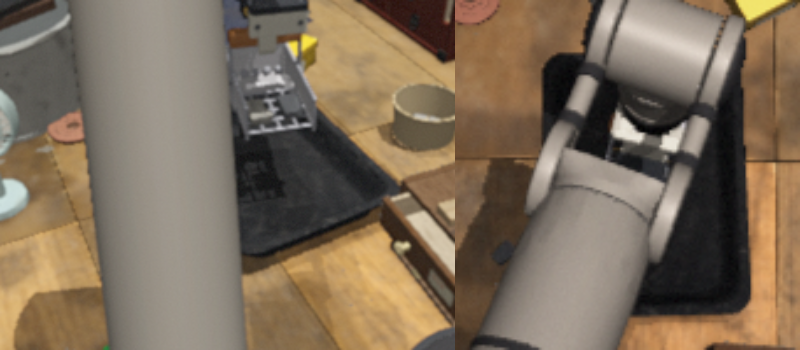

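The basket is level over the tray's middle, at crop (270,95), with both stones visible on the mesh. I'll lower it and tilt it mouth-down moderately.

```bash
python3 -m pendant '[0,0,0.2,0,0,0,1,0,0,0.4,0,0,0,1,0,0,0.5,0,0,0,1,0,0,0.5,0,0,0,1,0,0,0.4,0,0,0,1,0,0,0.2,0,0,0,1,0,0,0.1,-0.4,0,0,1,0,0,0,-0.6,0,0,1,0,0,0,-0.7,0,0,1,0,0,0,-0.7,0,0,1,0,0,0,-0.6,0,0,1,0,0,0,-0.5,0,0,1]' && python3 -m pendant '[0,0,0,-0.4,0,0,1,0,0,0,-0.3,0,0,1,0,0,0,-0.2,0,0,1,0,0,0,0,0,0,1,0,0,0,0,0,0,1,0,0,0,0,0,0,1,0,0,0,0,0,0,1,0,0,0,0,0,0,1]'
python3 - <<'E'
from h import *
for c in("scene","top"): cv2.imwrite(f"pics/{c}4.png",capture(c)[:,:,::-1])
a=cv2.imread("pics/scene4.png")[110:240,180:350]
cv2.imwrite("pics/c4.png",cv2.resize(a,(780,596),interpolation=2))
for c in("scene","top"):
  for t in("ball1_center","stone_dark_center","stone_grey_center"):
    print(c,t,[(np.round(r["location"]).tolist(),round(r["score"],2)) for r in pinpoint(c,t)])
E
```

```text
time: 11.05
tool_pos: [585.8, -127.2, 154.8]
tcp_rot: [2.896, -0.0, 1.333]
contact_force: [-0.2, 0.3, -4.0]
grip_width: 22.0
finger_force: 30.0
time: 11.85
tool_pos: [586.3, -127.4, 154.8]
tcp_rot: [2.834, -0.0, 1.333]
contact_force: [1.0, -0.7, -2.8]
grip_width: 21.9
finger_force: 30.0
scene ball1_center []
scene stone_dark_center [([258.0, 171.0], 0.45), ([166.0, 291.0], 0.44), ([250.0, 166.0], 0.28)]
scene stone_grey_center [([244.0, 176.0], 0.58), ([261.0, 171.0], 0.41)]
top ball1_center []
top stone_dark_center [([180.0, 228.0], 0.52), ([221.0, 190.0], 0.42)]
top stone_grey_center []
```

View pics/c4.png

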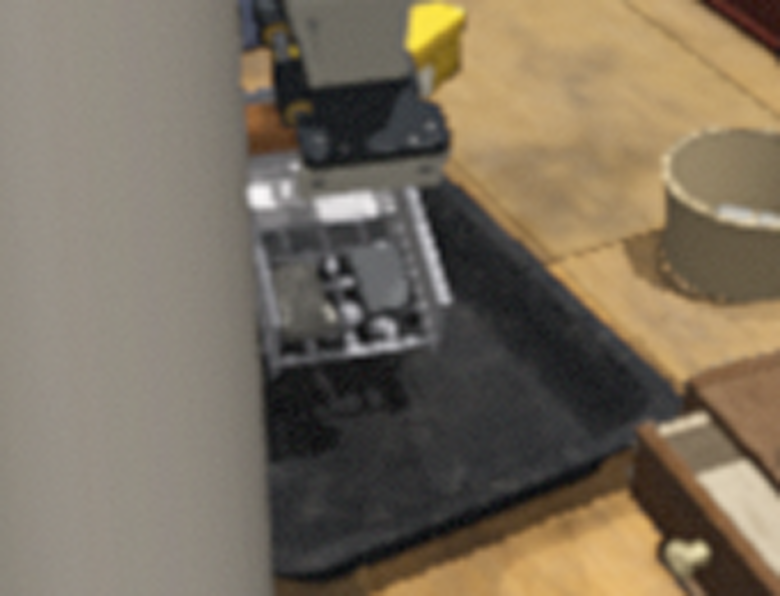

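Both stones are still on the mesh, grey at crop (305,300) and dark at (385,275). Some balls look caught among them at (332,265), (350,310) and (385,325). I'll ease the tilt and shake sideways.

```bash
python3 -m pendant '[0,0,0,0.7,0,0,1,0,0,0,0.6,0,0,1,0.25,0,0,0,0,0,1,-0.5,0,0,0,0,0,1,0.5,0,0,0,0,0,1,-0.5,0,0,0,0,0,1,0.5,0,0,0,0,0,1,-0.5,0,0,0,0,0,1,0.5,0,0,0,0,0,1,-0.25,0,0,0,0,0,1,0,0,0,0,0,0,1,0,0,0,0,0,0,1]'
python3 - <<'E'
from h import *
for c in("scene","top"): cv2.imwrite(f"pics/{c}5.png",capture(c)[:,:,::-1])
a=cv2.imread("pics/scene5.png")[120:240,225:345]
b=cv2.imread("pics/scene4.png")[140:200,225:285]
cv2.imwrite("pics/c5.png",np.hstack([cv2.resize(b,(399,399),interpolation=2),cv2.resize(a,(399,399),interpolation=2)]))
E
```

```text
time: 13.45
tool_pos: [586.0, -127.5, 154.7]
tcp_rot: [2.925, -0.0, 1.332]
contact_force: [-0.1, -0.7, -3.5]
grip_width: 22.0
finger_force: 30.0
```

View pics/c5.png

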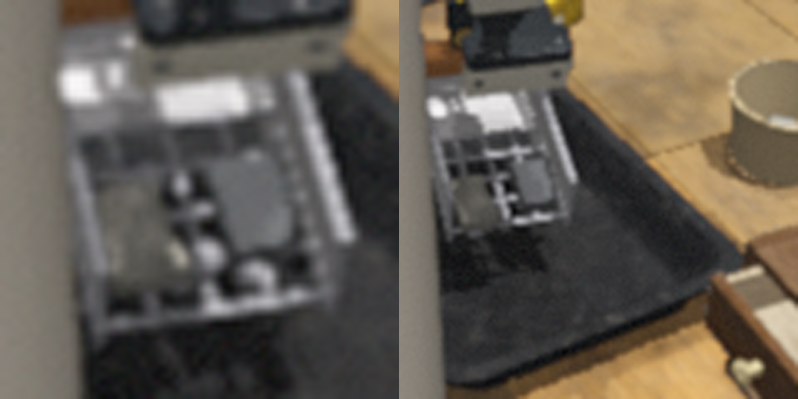

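After the shake the mesh between the stones looks clear, and both stones remain. I'll do one more tilt and shake cycle, then lift and move towards the tub so the tray can be inspected numerically.

```bash
python3 -m pendant '[0,0,0,-0.6,0,0,1,0,0,0,-0.7,0,0,1,0,0,0,-0.6,0,0,1,0,0,0,0,0,0,1,0,0,0,0,0,0,1,0,0,0,0,0,0,1,0,0,0,0,0,0,1,0,0,0,0,0,0,1,0,0,0,0.7,0,0,1,0,0,0,0.6,0,0,1,0.25,0,0,0,0,0,1,-0.5,0,0,0,0,0,1]' && python3 -m pendant '[0.5,0,0,0,0,0,1,-0.5,0,0,0,0,0,1,0.5,0,0,0,0,0,1,-0.25,0,0,0,0,0,1,0,0,0,0,0,0,1,0,0,0,0,0,0,1,0,0,-0.3,0.5,0,0,1,0,0,-0.5,0.8,0,0,1,0,0,-0.6,0.8,0,0,1,0,0,-0.6,0.7,0,0,1,0,0,-0.5,0.5,0,0,1,0,0,-0.3,0,0,0,1]'
python3 - <<'E'
from h import *
c="scene"
for c in("scene","top"):
    im=capture(c);cv2.imwrite(f"pics/{c}6.png",im[:,:,::-1])
    for t in("ball1_center","stone_dark_center","stone_grey_center"):
        print(c,t,[(np.round(r["location"]).tolist(),round(r["score"],2)) for r in pinpoint(c,t)])
    a=cv2.imread(f"pics/{c}0.png").astype(int).max(2);b=im.max(2).astype(int)
    tr=[r["pixels"] for r in regions_of(c,"tray")[:1]]
    m=((b>a+45)&(a<70)).astype(np.uint8);m[:150 if c=="scene" else 0]*=1
    n,l,s,ct=cv2.connectedComponentsWithStats(m)
    print(c,[(ct[i].round().tolist(),int(s[i,4])) for i in range(1,n) if 2<s[i,4]<60])
E
```

```text
time: 14.75
tool_pos: [584.9, -132.5, 154.5]
tcp_rot: [2.883, -0.001, 1.335]
contact_force: [0.7, 0.5, -3.5]
grip_width: 22.0
finger_force: 30.0
time: 15.95
tool_pos: [575.7, -125.0, 238.7]
tcp_rot: [3.111, 0.0, 1.332]
contact_force: [-0.3, -1.3, -3.7]
grip_width: 22.1
finger_force: 30.0
scene ball1_center []
scene stone_dark_center [([272.0, 151.0], 0.69), ([167.0, 291.0], 0.45)]
scene stone_grey_center [([250.0, 160.0], 0.56)]
scene [([266.0, 2.0], 4), ([288.0, 2.0], 10), ([296.0, 5.0], 8), ([237.0, 8.0], 3), ([239.0, 11.0], 5), ([265.0, 11.0], 3), ([231.0, 18.0], 3), ([222.0, 124.0], 4), ([242.0, 164.0], 4), ([262.0, 180.0], 15), ([251.0, 181.0], 3), ([237.0, 184.0], 3), ([247.0, 188.0], 10), ([152.0, 234.0], 14), ([162.0, 233.0], 9), ([142.0, 236.0], 18), ([134.0, 237.0], 5), ([165.0, 249.0], 4), ([156.0, 253.0], 9), ([165.0, 255.0], 23), ([140.0, 260.0], 6), ([130.0, 262.0], 17), ([319.0, 297.0], 20), ([318.0, 307.0], 3), ([323.0, 356.0], 3), ([322.0, 373.0], 8), ([318.0, 374.0], 4), ([272.0, 381.0], 36), ([48.0, 382.0], 3), ([323.0, 382.0], 3)]
top ball1_center []
top stone_dark_center [([220.0, 191.0], 0.56), ([182.0, 228.0], 0.51)]
top stone_grey_center []
top [([275.0, 137.0], 8), ([276.0, 143.0], 8), ([260.0, 158.0], 5), ([204.0, 166.0], 5), ([197.0, 180.0], 12), ([195.0, 199.0], 3), ([45.0, 247.0], 18), ([111.0, 249.0], 9), ([111.0, 265.0], 43), ([29.0, 260.0], 16), ([118.0, 272.0], 24), ([88.0, 272.0], 21), ([101.0, 271.0], 6), ([127.0, 276.0], 3), ([90.0, 277.0], 4), ([51.0, 281.0], 7), ([150.0, 291.0], 40), ([12.0, 296.0], 13), ([112.0, 302.0], 27), ([235.0, 305.0], 11), ([260.0, 336.0], 56), ([214.0, 336.0], 44), ([136.0, 344.0], 4), ([4.0, 356.0], 22)]
```

```bash
python3 -m pendant '[-0.15,0.09,0,0,0,0,1,-0.3,0.09,0,0,0,0,1,-0.5,0.09,0,0,0,0,1,-0.65,0.09,0,0,0,0,1,-0.8,0.09,0,0,0,0,1,-0.8,0.09,0,0,0,0,1,-0.8,0.09,0,0,0,0,1,-0.8,0.09,0,0,0,0,1]' && python3 -m pendant '[-0.8,0.09,0,0,0,0,1,-0.8,0.09,0,0,0,0,1,-0.8,0.09,0,0,0,0,1,-0.8,0.09,0,0,0,0,1,-0.7,0.09,0,0,0,0,1,-0.55,0.09,0,0,0,0,1,-0.35,0.09,0,0,0,0,1,-0.2,0.09,0,0,0,0,1]' && python3 -m pendant '[0,0,0,0,0,0.4,1,0,0,0,0,0,0.8,1,0,0,0,0,0,1,1,0,0,0,0,0,1,1,0,0,0,0,0,1,1,0,0,0,0,0,0.9,1,0,0,0,0,0,0.6,1,0,0,0,0,0,0.3,1,0,0,0,0,0,0,1]'
python3 - <<'E'
from h import *
for c in("scene","top"):
    im=capture(c);cv2.imwrite(f"pics/{c}7.png",im[:,:,::-1])
    for t in("ball1_center","stone_dark_center","stone_grey_center","tub_rim"):
        print(c,t,[(np.round(r["location"]).tolist(),round(r["score"],2)) for r in pinpoint(c,t)])
a=cv2.imread("pics/scene7.png")[125:240,185:390];b=cv2.imread("pics/top7.png")[105:220,230:400]
cv2.imwrite("pics/c7.png",np.vstack([cv2.resize(a,(525,295),interpolation=2),cv2.copyMakeBorder(cv2.resize(b,(436,295),interpolation=2),0,0,0,89,0)]))
E
```

```text
time: 17.25
tool_pos: [561.0, -272.0, 238.1]
tcp_rot: [3.114, 0.0, 1.332]
contact_force: [0.6, 0.1, -2.9]
grip_width: 21.9
finger_force: 30.0
time: 18.05
tool_pos: [546.5, -422.2, 238.4]
tcp_rot: [3.114, -0.0, 1.331]
contact_force: [0.2, 1.8, -2.8]
grip_width: 21.5
finger_force: 30.0
time: 18.95
tool_pos: [547.5, -419.8, 239.0]
tcp_rot: [3.116, -0.012, 0.914]
contact_force: [0.7, 0.3, -3.6]
grip_width: 22.0
finger_force: 30.0
scene ball1_center []
scene stone_dark_center [([166.0, 292.0], 0.84), ([363.0, 134.0], 0.7), ([199.0, 233.0], 0.48)]
scene stone_grey_center [([346.0, 134.0], 0.57)]
scene tub_rim [([346.0, 149.0], 0.91)]
top ball1_center []
top stone_dark_center [([220.0, 191.0], 0.62), ([183.0, 227.0], 0.51)]
top stone_grey_center [([368.0, 168.0], 0.32)]
top tub_rim [([365.0, 166.0], 0.54), ([274.0, 165.0], 0.22)]
```

View pics/c7.png

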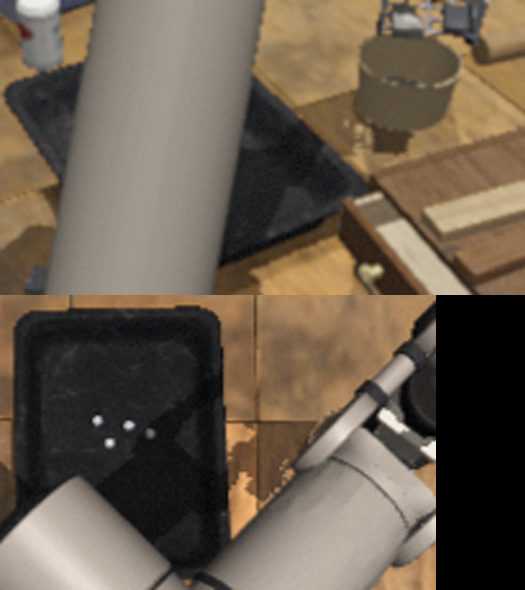

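The top view shows four balls in the tray at crop (97,420), (128,425), (109,442) and (150,433). The fifth is hidden or still in the basket. Both stones are visible in the basket above the tub at scene crop (405,22) and (460,15). I'll search for small bright blobs numerically.

```bash
python3 - <<'E'
from h import *
np.set_printoptions(linewidth=200)
for c,(y0,y1,x0,x1) in(("top",(108,220,234,320)),("scene",(135,240,185,330))):
    g=cv2.imread(f"pics/{c}7.png").max(2); g0=cv2.imread(f"pics/{c}0.png").max(2)
    th=cv2.morphologyEx(g,cv2.MORPH_TOPHAT,np.ones((7,7)))[y0:y1,x0:x1]
    n,l,s,ct=cv2.connectedComponentsWithStats((th>22).astype(np.uint8))
    print(c,[((ct[i]+[x0,y0]).round(1).tolist(),int(s[i,4]),int(th[l==i].max()),at(c,ct[i]+[x0,y0],12)[:2].round().tolist()) for i in range(1,n) if s[i,4]<40])
# basket back in scene7
print(cv2.imread("pics/scene7.png").max(2)[118:142,332:378])
E
```

```text
top [([280.0, 113.0], 1, 24, [753.0, -140.0]), ([257.0, 127.0], 1, 26, [702.0, -62.0]), ([255.0, 128.0], 1, 23, [698.0, -55.0]), ([314.0, 133.0], 1, 23, [683.0, -257.0]), ([258.0, 143.0], 1, 25, [646.0, -66.0]), ([318.8, 144.0], 4, 26, [645.0, -273.0]), ([318.8, 152.2], 4, 60, [616.0, -272.0]), ([234.0, 152.0], 1, 24, [614.0, 15.0]), ([267.6, 153.7], 18, 182, [609.0, -99.0]), ([280.0, 155.5], 16, 180, [603.0, -141.0]), ([318.5, 160.2], 22, 110, [588.0, -271.0]), ([288.3, 158.5], 14, 97, [593.0, -169.0]), ([272.2, 162.4], 16, 195, [579.0, -115.0]), ([234.0, 170.5], 4, 34, [550.0, 14.0]), ([319.0, 168.5], 2, 86, [560.0, -273.0]), ([259.2, 176.5], 11, 65, [530.0, -71.0]), ([319.0, 182.0], 3, 47, [514.0, -272.0]), ([317.0, 190.0], 1, 32, [486.0, -265.0]), ([293.4, 211.2], 19, 65, [414.0, -186.0]), ([312.9, 212.9], 23, 50, [409.0, -251.0]), ([296.2, 215.4], 17, 62, [400.0, -195.0]), ([306.5, 212.0], 2, 28, [412.0, -230.0]), ([303.0, 216.5], 6, 57, [397.0, -218.0]), ([309.0, 217.9], 8, 42, [393.0, -238.0])]
scene [([189.5, 135.5], 4, 28, [913.0, -60.0]), ([208.5, 137.0], 2, 25, [876.0, -11
[... 544 characters left out ...]
0]), ([205.4, 194.3], 19, 86, [604.0, 1.0]), ([196.0, 200.0], 1, 27, [593.0, 32.0]), ([323.6, 203.4], 39, 83, [428.0, -266.0]), ([204.7, 210.5], 15, 40, [544.0, 26.0]), ([314.7, 210.6], 15, 31, [415.0, -229.0]), ([290.6, 215.8], 8, 40, [427.0, -163.0]), ([314.5, 217.5], 8, 56, [394.0, -214.0]), ([317.7, 222.3], 3, 30, [376.0, -212.0]), ([300.0, 224.0], 1, 23, [391.0, -169.0]), ([322.7, 226.7], 3, 53, [358.0, -214.0]), ([327.3, 231.1], 35, 128, [341.0, -216.0]), ([284.2, 231.1], 14, 76, [388.0, -122.0])]
[[179 162 104 ... 106  58  58]
 [178 162 105 ... 123  95 101]
 [179 161 109 ... 155 141 147]
 ...
 [ 93  91  90 ... 174 172 174]
 [ 93  97  97 ... 166 172 174]
 [ 96  98  99 ... 157 171 174]]
```

Only four balls are confirmed and part of the tray is hidden, so I won't pour yet. I'll go back over the tray, tilt and shake again, then swing left so the whole tray can be seen.

```bash
python3 -m pendant '[0.2,-0.12,0,0,0,0,1,0.4,-0.23,0,0,0,0,1,0.55,-0.32,0,0,0,0,1,0.7,-0.4,0,0,0,0,1,0.75,-0.43,0,0,0,0,1,0.75,-0.43,0,0,0,0,1,0.75,-0.43,0,0,0,0,1]' && python3 -m pendant '[0.75,-0.43,0,0,0,0,1,0.75,-0.43,0,0,0,0,1,0.75,-0.43,0,0,0,0,1,0.7,-0.4,0,0,0,0,1,0.55,-0.32,0,0,0,0,1,0.4,-0.23,0,0,0,0,1,0.3,-0.17,0,0,0,0,1,0,0,0.3,0,0,0,1,0,0,0.6,0,0,0,1,0,0,0.6,-0.4,0,0,1,0,0,0.5,-0.7,0,0,1,0,0,0.3,-0.8,0,0,1]' && python3 -m pendant '[0,0,0.1,-0.8,0,0,1,0,0,0,-0.7,0,0,1,0,0,0,-0.5,0,0,1,0,0,0,-0.5,0,0,1,0,0,0,0,0,0,1,0,0,0,0,0,0,1,0,0,0,0,0,0,1,0,0,0,0,0,0,1,0,0,0,0.8,0,0,1,0,0,0,0.7,0,0,1,0.3,0,0,0,0,0,1,-0.6,0,0,0,0,0,1]' && python3 -m pendant '[0.6,0,0,0,0,0,1,-0.6,0,0,0,0,0,1,0.6,0,0,0,0,0,1,-0.6,0,0,0,0,0,1,0.3,0,0,0,0,0,1,0,0,0,-0.7,0,0,1,0,0,0,-0.6,0,0,1,0,0,0,0,0,0,1,0,0,0,0,0,0,1,0,0,0,0,0,0,1,0,0,0,0,0,0,1,0,0,0,0.6,0,0,1]' 
python3 - <<'E'
from h import *
im=capture("scene");cv2.imwrite("pics/scene8.png",im[:,:,::-1])
for t in("ball1_center","stone_dark_center","stone_grey_center"):
    print(t,[(np.round(r["location"]).tolist(),round(r["score"],2)) for r in pinpoint("scene",t)])
E
```

```text
time: 20.15
tool_pos: [566.3, -277.5, 238.7]
tcp_rot: [3.116, -0.012, 0.914]
contact_force: [0.1, -0.1, -2.6]
grip_width: 21.9
finger_force: 30.0
time: 21.35
tool_pos: [587.9, -137.9, 166.8]
tcp_rot: [2.984, -0.01, 0.913]
contact_force: [0.3, -0.3, -4.5]
grip_width: 21.6
finger_force: 30.0
time: 22.55
tool_pos: [585.5, -142.9, 166.0]
tcp_rot: [2.912, -0.013, 0.915]
contact_force: [0.2, -0.3, -2.7]
grip_width: 21.6
finger_force: 30.0
time: 23.75
tool_pos: [588.6, -136.8, 165.8]
tcp_rot: [2.867, -0.011, 0.914]
contact_force: [0.6, -0.3, -2.9]
grip_width: 22.2
finger_force: 30.0
ball1_center []
stone_dark_center [([166.0, 293.0], 0.54), ([252.0, 211.0], 0.49)]
stone_grey_center [([240.0, 210.0], 0.6)]
```

```bash
cat >> h.py <<'E'
from scipy.spatial.transform import Rotation as Ro
def proj(cam,w):
    m=camera_model(cam);f=192/np.tan(np.radians(m["fov_y"])/2);P=np.array(m["pose"]);q=P[:3,:3].T@(np.array(w)-P[:3,3])
    return (m["cx"]-f*q[0]/q[2],m["cy"]+f*q[1]/q[2])
def bpt(b,o=None):  # grip-relative basket point -> world
    o=o or get_obs();R=Ro.from_euler("xyz",o["tcp_rot"]).as_matrix()
    return o["tool_pos"]+R@np.array([b[1],b[0],-21-b[2]])
E
python3 - <<'E'
from h import *
for n,b in(("mouthL",(-91,47,-93)),("mouthR",(-91,-47,-93)),("meshbackL",(3,47,-93)),("meshbackR",(3,-47,-93)),("heel",(64,0,-103)),("stone init",(-50,22,-86))):
    w=bpt(b);print(n,np.round(w),np.round(proj("scene",w)),np.round(proj("top",w)))
for p in((252,211),(240,210)):
    print([at("scene",p,z).round() for z in(15,70)])
s=cv2.imread("pics/scene8.png")[150:250,200:330]
cv2.imwrite("pics/c8.png",cv2.resize(s,(780,600),interpolation=2))
E
```

```text
mouthL [565. -58.  72.] [230. 179.] [255. 163.]
mouthR [ 508. -133.   71.] [266. 183.] [278. 180.]
meshbackL [ 636. -114.   98.] [238. 151.] [273. 139.]
meshbackR [ 579. -188.   97.] [271. 156.] [296. 157.]
heel [ 656. -188.  105.] [258. 139.] [296. 133.]
stone init [ 579. -101.   90.] [242. 166.] [269. 157.]
[array([485., -82.,  15.]), array([433., -56.,  70.])]
[array([502., -56.,  15.]), array([449., -32.,  70.])]
```

View pics/c8.png

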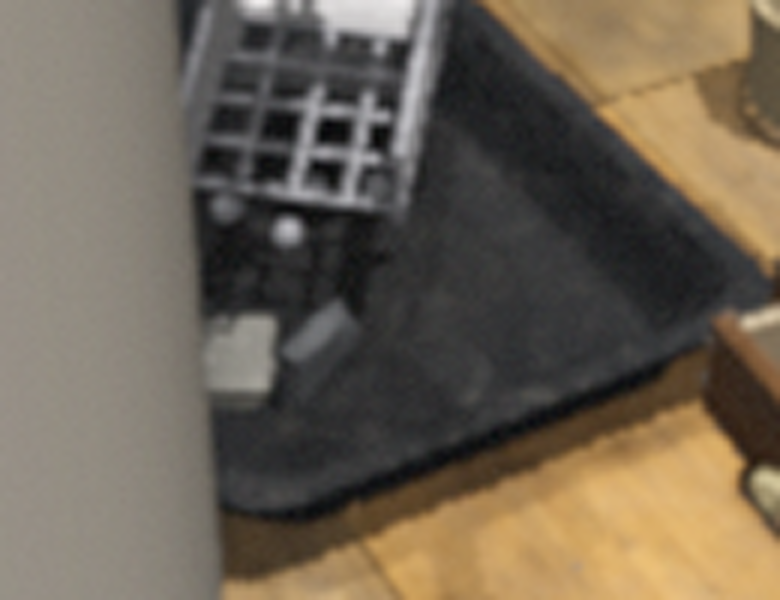

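The view shows the basket empty: both stones slid into the tray during that last shake, grey at crop (240,360) and dark at (320,335). I'll mend it by setting the basket down beside the tray, putting the stones back in it from the tray, and then tipping them as asked. From here I work numerically, with no more picture views.

```bash
python3 -m pendant '[0,0,-0.5,1,0,0,1,0,0,-0.6,1,0,0,1,0,0,-0.6,1,0,0,1,0.3,-0.35,-0.3,0.9,0,0,1,0.65,-0.75,0,0,0,0,1,0.7,-0.8,0,0,0,0,1,0.7,-0.8,0,0,0,0,1,0.7,-0.8,0,0,0,0,1,0.7,-0.8,0,0,0,0,1,0.7,-0.8,0,0,0,0,1,0.7,-0.8,0,0,0,0,1,0.6,-0.6,0,0,0,0,1]' && python3 -m pendant '[0.35,-0.4,0,0,0,0,1,0,0,0,0,0,0,1]'
python3 - <<'E'
from h import *
im=capture("top");cv2.imwrite("pics/top9.png",im[:,:,::-1]);cv2.imwrite("pics/scene9.png",capture("scene")[:,:,::-1])
o=get_obs();print(o["tool_pos"],o["tcp_rot"])
g=im.max(2);y0,y1,x0,x1=112,215,238,318
th=cv2.morphologyEx(g,cv2.MORPH_TOPHAT,np.ones((7,7)))[y0:y1,x0:x1]
n,l,s,ct=cv2.connectedComponentsWithStats((th>30).astype(np.uint8))
print([((ct[i]+[x0,y0]).round(1).tolist(),int(s[i,4]),int(th[l==i].max()),at("top",ct[i]+[x0,y0],12)[:2].round().tolist()) for i in range(1,n) if 3<s[i,4]<60])
for t in("stone_grey_center","stone_dark_center"):
  for r in regions_of("top",t)[:3]:
    ys,xs=np.nonzero(r["pixels"]);bx=cv2.boxPoints(cv2.minAreaRect(np.stack([xs,ys],1).astype(np.float32)))
    w=np.array([at("top",p,12)[:2] for p in bx]);print(t,round(r["score"],2),len(xs),r["location"],w.mean(0).round(),w.round().tolist())
# gray patch
for c in ("top",):
    print(g[172:200:1,252:290].tolist() if 0 else "")
E
```

```text
time: 25.15
tool_pos: [530.5, 126.1, 225.4]
tcp_rot: [3.136, -0.012, 0.914]
contact_force: [0.1, 0.4, -1.5]
grip_width: 21.7
finger_force: 30.0
time: 25.35
tool_pos: [527.5, 141.7, 225.4]
tcp_rot: [3.137, -0.012, 0.916]
contact_force: [0.2, -0.0, -2.4]
grip_width: 22.1
finger_force: 30.0
[528.11045419 139.68642327 225.42975214] [ 3.13617176 -0.01103223  0.91424467]
[([267.7, 153.5], 14, 186, [610.0, -99.0]), ([280.0, 155.5], 16, 184, [603.0, -141.0]), ([288.2, 158.7], 17, 185, [592.0, -169.0]), ([272.2, 162.4], 16, 198, [579.0, -115.0]), ([268.0, 206.9], 20, 184, [428.0, -101.0])]
stone_grey_center 0.25 1104 [368.3, 166.3] [ 568. -433.] [[567.0, -345.0], [657.0, -434.0], [568.0, -520.0], [480.0, -431.0]]
stone_dark_center 0.62 1103 [366.6, 168.6] [ 569. -435.] [[628.0, -372.0], [630.0, -501.0], [509.0, -497.0], [508.0, -370.0]]
stone_dark_center 0.37 58 [221.5, 192.2] [481.  63.] [[478.0, 81.0], [500.0, 60.0], [485.0, 45.0], [463.0, 66.0]]
```

All five balls are now confirmed in the tray. I'll set the basket down, release and rise.

```bash
python3 -m pendant '[0,0,0.7,0,0,0,1,0,0,0.9,0,0,0,1,0,0,0.9,0,0,0,1,0,0,0.7,0,0,0,1,0,0,0.5,0,0,0,1,0,0,0.3,0,0,0,1,0,0,0,0,0,0,1,0,0,0,0,0,0,0,0,0,0,0,0,0,-0.6,0,0,0,0,0,0,-1]'
python3 - <<'E'
from h import *
np.set_printoptions(precision=1,suppress=True)
a=cv2.imread("pics/top0.png").max(2).astype(int);b=cv2.imread("pics/top9.png").max(2).astype(int)
m=np.zeros(a.shape,np.uint8);m[112:214,240:316]=((b-a)>22)[112:214,240:316]
n,l,s,ct=cv2.connectedComponentsWithStats(m)
for i in range(1,n):
    if s[i,4]<25: continue
    ys,xs=np.nonzero(l==i);bx=cv2.boxPoints(cv2.minAreaRect(np.stack([xs,ys],1).astype(np.float32)))
    w=np.array([at("top",p,16)[:2] for p in bx]);print(s[i,4],ct[i],int(b[l==i].mean()),at("top",ct[i],16)[:2],np.linalg.norm(w[1]-w[0])+3,np.linalg.norm(w[2]-w[1])+3,"angles",np.degrees(np.arctan2(*(w[1]-w[0])[::-1])),np.degrees(np.arctan2(*(w[2]-w[1])[::-1])))
for r in b[178:202,250:284]: print(" ".join(f"{v:3d}" for v in r))
E
```

```text
time: 26.55
tool_pos: [529.8, 140.8, 106.3]
tcp_rot: [3.136, -0.013, 0.914]
contact_force: [0.6, 0.8, 0.3]
grip_width: 41.3
finger_force: 0.0
184 [257.3 183.4] 128 [506.  -64.9] 49.8701432577928 64.65515170452701 angles -25.484844676758076 -116.28000437822065
 39  32  75 122 139 143 152 165 175 172 164 136  72  38  38  34  36  42  34  41  31  34  33  37  35  37  37  40  46  44  39  43  43  40
 39  27 118 137 142 145 159 174 177 177 179 163  89  36  38  33  39  35  34  40  38  35  34  37  38  34  38  39  44  37  42  46  36  35
 36  72 120 133 140 147 166 174 178 179 179 117  48  35  31  36  34  36  39  37  35  34  38  37  41  41  40  39  43  41  39  39  38  40
 37 106 125 136 144 154 169 173 176 182 134  64  32  32  35  36  36  30  36  36  36  36  36  41  41  40  38  41  42  44  42  38  39  41
119 135 132 143 148 152 166 174 179 197 119  34  30  31  40  34  36  24  27  44  42  31  35  37  38  38  35  38  45  44  36  39  35  41
116 132 140 148 151 155 162 175 177 128  55  37  31  35  40  31  25  39 106  73  35  35  38  40  37  34  38  42  45  39  40  36  35  41
135 133 145 152 150 158 
[... 1723 characters left out ...]
  38  40  37  38  43
 34  33  35  32  34  35  31  32  34  37  40  43  38  32  30  36  34  34  33  32  37  33  35  30  33  34  32  32  28  36  35  36  42  48
 34  36  31  30  33  32  30  33  32  31  36  38  36  33  36  45  48  40  39  33  36  35  38  33  36  30  32  33  31  34  36  38  40  40
 35  34  35  32  37  34  29  35  32  35  33  32  35  34  39  43  39  36  32  32  35  39  43  35  34  34  31  32  34  38  45  45  40  34
 33  31  34  32  35  32  36  31  31  32  32  30  38  38  46  47  46  36  33  34  32  37  37  38  36  29  29  34  33  49  52  46  37  33
 35  34  32  31  33  35  35  33  35  32  34  32  40  40  47  51  51  41  38  32  32  28  31  38  36  30  31  31  44  48  51  36  36  38
```

```bash
python3 - <<'E'
from h import *
np.set_printoptions(precision=1,suppress=True)
a=cv2.imread("pics/top0.png").max(2).astype(int);b=cv2.imread("pics/top9.png").max(2).astype(int)
m=np.zeros(a.shape,bool);m[165:195,242:280]=((b-a)>30)[165:195,242:280]
R,C=np.indices(a.shape);edge=262.5-(R-178)*.5
o=get_obs();p=o["tool_pos"][:2];yaw=o["tcp_rot"][2]
for n,mm,z in(("grey",m&(C<=edge),17),("dark",m&(C>edge)&(R>182),30)):
    k,l,s,ct=cv2.connectedComponentsWithStats(mm.astype(np.uint8));i=1+s[1:,4].argmax()
    ys,xs=np.nonzero(l==i);r=cv2.minAreaRect(np.stack([xs,ys],1).astype(np.float32));bx=cv2.boxPoints(r)
    w=np.array([at("top",q,z)[:2] for q in bx]);c=w.mean(0)
    print(n,s[i,4],"c",c,r[0],"sides",[(round(np.linalg.norm(w[j+1]-w[j])+3.4,1),round(np.degrees(np.arctan2(*(w[j+1]-w[j])[::-1])),1)) for j in(0,1)])
    d=c-p;print("from",p,"in tool units",(d@[np.cos(yaw),np.sin(yaw)])/30,(d@[np.sin(yaw),-np.cos(yaw)])/30)
for r in b[168:180,246:272]: print(" ".join(f"{v:3d}" for v in r))
s=cv2.imread("pics/scene9.png");g=s.max(2);print(get_obs()["tool_pos"])
for r in g[200:222,232:264]: print(" ".join(f"{v:3d}" for v in r))
E
```

```text
grey 131 c [509.5 -57.7] (255.1000213623047, 182.30001831054688) sides [(np.float64(50.2), np.float64(-25.5)), (np.float64(35.0), np.float64(-116.3))]
from [529.8 140.8] in tool units -5.6511909981045365 3.5079400867078885
dark 45 c [492.3 -86.6] (263.70001220703125, 186.9000244140625) sides [(np.float64(46.5), np.float64(-62.6)), (np.float64(13.9), np.float64(-153.2))]
from [529.8 140.8] in tool units -6.764358138969902 3.6420967471795405
 33  35  36  33  36  35  32  35  32  36  36  34  34  37  31  34  29  35  37  37  33  37  35  35  42  39
 31  34  38  34  31  32  32  35  33  35  35  33  36  33  34  35  36  35  33  37  35  36  38  35  37  41
 30  34  37  37  35  36  34  36  33  37  35  32  33  35  35  37  33  33  32  35  38  32  35  36  38  38
 28  36  34  30  34  30  33  35  36  37  33  35  34  34  34  40  37  37  37  33  33  38  36  37  37  37
 31  31  37  40  37  32  33  28  35  36  34  37  38  38  39  37  38  42  36  36  33  35  40  35  34  37
 31  35  41  41  40  37  35  37  38  33  36  40  39  34  39  33  34  38  36  39  35  36  37  39  40  38
 28  31  40  48  42  39  38  28 
[... 2727 characters left out ...]
  54  60  50  49  52  57  64  65  61  59  55  58  57  59  60
 48  43  51  63  66  70  68  73  74  75  75  60  42  32  40  42  50  45  51  50  52  53  60  64  64  65  57  57  61  62  63  59
 49  48  48  53  55  57  56  55  56  57  50  49  47  49  50  53  56  46  46  49  53  54  54  55  59  56  53  54  57  57  58  59
 47  49  55  55  57  52  54  53  54  56  52  52  53  59  63  66  65  60  55  53  54  55  52  53  55  54  51  57  55  57  58  55
 50  47  54  54  54  55  55  56  57  58  54  53  58  61  68  73  71  65  63  59  56  54  53  54  53  52  54  58  63  62  63  58
 51  50  54  53  55  53  56  56  54  53  51  55  56  61  69  77  78  68  64  59  61  58  56  53  55  55  55  58  63  65  68  61
```

All five balls are in the tray. The grey stone lies flat at (510,-58) with its long axis at -26°. The dark one stands on edge at (492,-87). I'll lift each stone out of the tray into the tub, then pick the basket up again and set it down last, which keeps the order as well as I still can. Grey comes first, gripped along its 45 mm side, which clears the dark one.

```bash
python3 -m pendant '[0,0,-0.5,0,0,0,-1,0,0,-0.8,0,0,-1,-1,0,0,-0.8,0,0,-1,-0.26,-0.5,0.18,0,0,0,-1,-0.26,-0.8,0.3,0,0,0,0,-0.26,-0.9,0.33,0,0,0,0,-0.26,-0.9,0.33,0,0,0,0,-0.26,-0.9,0.33,0,0,0,0,-0.26,-0.9,0.33,0,0,0,0,-0.26,-0.8,0.3,0,0,0,0,-0.26,-0.49,0.17,0,0,0,0,-0.26,0,0,0,0,0,0,-0.26]'; python3 -c "
from h import *
o=get_obs();p=o['tool_pos'][:2];yaw=o['tcp_rot'][2];d=np.array([511,-56])-p;print(p,o['tool_pos'][2],np.degrees(yaw),(d@[np.cos(yaw),np.sin(yaw)])/30,(d@[np.sin(yaw),-np.cos(yaw)])/30)"
```

```text
time: 27.75
tool_pos: [508.6, -58.0, 167.5]
tcp_rot: [3.134, -0.01, 1.121]
contact_force: [-0.0, 0.3, 0.4]
grip_width: 57.9
finger_force: 0.0
[508.55958839 -57.98446338] 167.4994538924651 64.21643856879142 0.09494699900597038 0.04447551624411802
```

```bash
python3 -m pendant '[0.09,0.04,0.8,0,0,0,-0.26,0,0,0.95,0,0,0,-0.26,0,0,0.95,0,0,0,-0.26,0,0,0.8,0,0,0,-0.26,0,0,0.5,0,0,0,-0.26,0,0,0.4,0,0,0,-0.26,0,0,0.3,0,0,0,-0.26,0,0,0.3,0,0,0,-0.26,0,0,0.2,0,0,0,-0.26,0,0,0,0,0,0,-0.26]' && python3 -m pendant '[0,0,0,0,0,0,0.5,0,0,0,0,0,0,1,0,0,0,0,0,0,1,0,0,0,0,0,0,1]'
```

```text
time: 28.75
tool_pos: [512.2, -53.2, 10.6]
tcp_rot: [3.136, -0.01, 1.123]
contact_force: [-1.1, 0.4, 0.9]
grip_width: 57.9
finger_force: 0.0
time: 29.15
tool_pos: [512.7, -53.4, 11.5]
tcp_rot: [3.134, -0.01, 1.123]
contact_force: [0.2, -0.4, 1.2]
grip_width: 44.3
finger_force: 30.0
```

```bash
python3 -m pendant '[0,0,-0.7,0,0,0,1,0,0,-1,0,0,0,1,0,0,-1,0,0,0,1,0,0,-0.8,0,0,0,1,-0.5,0.31,0,0,0,0,1,-0.8,0.49,0,0,0,0,1,-1,0.62,0,0,0,0,1,-1,0.62,0,0,0,0,1,-1,0.62,0,0,0,0,1,-1,0.62,0,0,0,0,1,-1,0.62,0,0,0,0,1,-1,0.62,0,0,0,0,1]' && python3 -m pendant '[-1,0.62,0,0,0,0,1,-1,0.62,0,0,0,0,1,-0.8,0.49,0,0,0,0,1,-0.56,0.32,0,0,0,0,1,0,0,0.3,0,0,0,1,0,0,0.5,0,0,0,1]'
```

```text
time: 30.35
tool_pos: [538.7, -311.5, 114.8]
tcp_rot: [3.135, -0.01, 1.123]
contact_force: [-0.2, -0.2, -0.6]
grip_width: 44.2
finger_force: 30.0
time: 30.95
tool_pos: [551.0, -427.4, 89.9]
tcp_rot: [3.134, -0.01, 1.123]
contact_force: [-0.4, 0.6, -0.3]
grip_width: 44.8
finger_force: 30.0
```

```bash
python3 -m pendant '[0,0,0.5,0,0,0,1,0,0,0.3,0,0,0,1,0,0,0,0,0,0,1,0,0,0,0,0,0,0.2,0,0,0,0,0,0,-0.2,0,0,0,0,0,0,-0.2,0,0,-0.6,0,0,0,-0.2,0,0,-0.9,0,0,0,-0.2]'; python3 - <<'E'
from h import *
o=get_obs();p=o["tool_pos"][:2];y=o["tcp_rot"][2];D=(np.array([492,-87])-p)/13
for k in range(13):
    a=y+np.radians(4.08*k);print(round(D@[np.cos(a),np.sin(a)]/30,2),round(D@[np.sin(a),-np.cos(a)]/30,2),end="; ")
cv2.imwrite("pics/top10.png",capture("top")[:,:,::-1]);cv2.imwrite("pics/scene10.png",capture("scene")[:,:,::-1])
b=cv2.imread("pics/top10.png").max(2)
for r in b[174:194:1,246:276]: print(" ".join(f"{v:3d}" for v in r))
E
```

```text
time: 31.75
tool_pos: [550.0, -426.9, 110.3]
tcp_rot: [3.138, -0.011, 1.123]
contact_force: [0.6, -0.1, -0.2]
grip_width: 55.1
finger_force: 0.0
0.72 -0.51; 0.76 -0.46; 0.79 -0.4; 0.81 -0.35; 0.84 -0.29; 0.85 -0.23; 0.87 -0.17; 0.88 -0.1; 0.88 -0.04; 0.88 0.02; 0.88 0.08; 0.87 0.15; 0.86 0.21;  14  18  18  22  19  21  23  21  23  25  24  23  30  29  38  83 154 186 188 186 187 184 184 181 179 176 176 174 172 168
 14  13  17  21  19  23  25  22  26  29  25  29  33  42  88 161 189 195 192 186 186 186 186 184 183 178 180 176 172 171
 12  18  17  21  21  17  19  26  24  25  26  20  43  93 170 195 198 194 192 191 189 188 185 185 185 179 178 178 176 174
 13  12  19  22  22  18  25  27  26  24  28  44  99 177 200 203 202 199 196 194 191 188 185 185 182 183 179 175 178 175
 16  17  21  19  18  24  25  27  28  26  47 100 181 210 210 209 204 203 199 196 193 191 188 187 186 185 183 180 177 179
 17  15  18  18  19  23  27  27  26  43  96 187 214 215 213 210 209 205 199 198 197 193 191 189 189 185 184 182 180 178
 18  19  14  21  26  29  26  29  40  97 184 216 219 217 217 212 212 209 207 203 198 1
[... 894 characters left out ...]
 184 185 185 191 194 194 199 203 207 211 214 219 222 222 223 222 218 219 216 214 213 208 203 200 197
 43 112 162 178 178 180 183 187 186 190 192 199 200 203 208 209 214 219 221 223 226 222 220 219 215 215 211 206 204 201
105 158 174 175 174 175 181 179 186 185 192 195 195 201 205 207 210 215 217 223 222 224 223 223 217 217 216 213 207 202
151 169 171 172 174 175 178 182 182 185 189 191 194 199 199 203 208 211 215 220 218 223 222 225 222 219 217 216 212 206
163 169 169 173 172 174 176 177 182 183 185 189 191 193 199 199 202 207 212 213 219 222 224 225 224 222 219 216 215 211
161 164 168 171 170 173 175 175 177 181 185 185 188 192 195 197 201 205 207 211 216 220 222 224 225 226 224 220 217 216
```

```bash
python3 - <<'E'
from h import *
o=get_obs();p=o["tool_pos"][:2];y=o["tcp_rot"][2];n=15;D=(np.array([500,0])-p)/n
for k in range(n):
    a=y+np.radians(4*min(k,13));print(round(D@[np.cos(a),np.sin(a)]/30,2),round(D@[np.sin(a),-np.cos(a)]/30,2),end="; ")
E
```

```text
0.81 -0.52; 0.84 -0.46; 0.87 -0.4; 0.9 -0.34; 0.92 -0.27; 0.94 -0.21; 0.95 -0.14; 0.96 -0.08; 0.96 -0.01; 0.96 0.06; 0.95 0.12; 0.94 0.19; 0.93 0.26; 0.91 0.32; 0.91 0.32;
```

```bash
python3 -m pendant '[0.81,-0.52,-0.3,0,0,-1,-0.2,0.84,-0.46,0,0,0,-1,-0.2,0.87,-0.4,0,0,0,-1,-0.1,0.9,-0.34,0,0,0,-1,0,0.92,-0.27,0,0,0,-1,0,0.94,-0.21,0,0,0,-1,0,0.95,-0.14,0,0,0,-1,0,0.96,-0.08,0,0,0,-1,0,0.96,-0.01,0,0,0,-1,0,0.96,0.06,0,0,0,-1,0]' && python3 -m pendant '[0.95,0.12,0,0,0,-1,0,0.94,0.19,0,0,0,-1,0,0.93,0.26,0,0,0,-1,0,0.91,0.32,0,0,0,0,0,0.91,0.32,0,0,0,0,0,0,0,0,0,0,0,0]'; python3 - <<'E'
from h import *
for c in("top","scene"): cv2.imwrite(f"pics/{c}11.png",capture(c)[:,:,::-1])
b=cv2.imread("pics/top11.png").max(2);s=cv2.imread("pics/scene11.png").max(2)
for r in b[176:196,246:276]: print(" ".join(f"{v:3d}" for v in r))
print()
for r in s[194:220,236:266]: print(" ".join(f"{v:3d}" for v in r))
for w in((480,-65,32),(500,-105,32),(492,-87,32),(492,-87,5)): print(w,np.round(proj("scene",w)),np.round(proj("top",w)))
E
```

```text
time: 32.85
tool_pos: [515.5, -140.5, 121.7]
tcp_rot: [3.129, -0.003, 1.824]
contact_force: [0.9, 0.4, -0.2]
grip_width: 45.7
finger_force: 0.0
time: 33.45
tool_pos: [497.5, 4.5, 122.4]
tcp_rot: [3.129, -0.002, 2.034]
contact_force: [-0.5, 0.2, 0.7]
grip_width: 45.8
finger_force: 0.0
 53  49  49  42  33  30  27  30  32  31  30  32  29  29  28  33  36  31  30  33  29  28  29  32  27  35  32  34  35  39
 49  52  49  43  31  28  31  31  32  32  29  34  28  30  31  28  36  31  33  30  31  31  28  29  31  34  35  34  37  37
124  88  57  47  34  29  30  31  31  36  40  39  40  37  35  32  32  32  32  30  32  31  32  32  28  32  36  35  33  36
155 144  99  58  33  38  37  33  31  34  33  35  31  34  32  31  37  33  29  29  33  29  32  31  33  32  33  38  36  35
157 147 126  70  66  54  43  33  34  35  32  31  28  30  30  29  31  31  31  32  31  32  28  32  29  30  30  33  39  40
157 143 124  69  90  61  35  37  36  37  29  27  27  28  32  30  27  31  33  33  33  31  28  30  29  24  33  35  39  39
156 141 124  72  62  47  32  36  39  32  31  31  29  32  30  22  31  32  32  34  30  24  24  37
[... 4161 characters left out ...]
  58  62  50  46  48  53  60  55  56  53  56  53  51  54  56  53
 54  51  51  46  48  47  45  47  37  37  38  43  49  53  55  53  45  49  53  62  62  61  55  51  54  53  55  57  56  58
 53  50  54  52  47  47  48  50  43  38  39  44  46  48  53  50  43  52  53  57  59  59  53  50  57  58  58  57  58  59
 48  49  50  50  47  50  48  53  49  44  46  52  50  47  45  48  49  51  48  51  49  53  50  48  52  54  55  55  54  54
 52  48  49  51  52  51  51  47  53  51  57  61  60  50  51  52  52  50  50  51  48  53  49  52  50  53  50  53  50  55
(480, -65, 32) [247. 209.] [257. 190.]
(500, -105, 32) [257. 200.] [269. 185.]
(492, -87, 32) [253. 204.] [264. 187.]
(492, -87, 5) [253. 211.] [264. 188.]
```

The dark stone is unchanged at (492,-87), standing on edge; both views agree.

```bash
python3 -m pendant '[-0.6,-0.34,0,0,0,0,0,-0.8,-0.46,0,0,0,0,0,-0.8,-0.46,0,0,0,0,0,-0.45,-0.26,0.3,0,0,0,0,0,0,0.6,0,0,0,0,0,0,0.8,0,0,0,0,0,0,0.8,0,0,0,0,0,0,0.5,0,0,0,0,0,0,0.4,0,0,0,0,0,0,0.2,0,0,0,0,0,0,0,0,0,0,0]' && python3 -m pendant '[0,0,0,0,0,0,0.6,0,0,0,0,0,0,1,0,0,0,0,0,0,1,0,0,0,0,0,0,1,0,0,0,0,0,0,1]'; python3 - <<'E'
from h import *
o=get_obs();p=o["tool_pos"][:2];y=o["tcp_rot"][2];n=13;D=(np.array([552,-427])-p)/n
print(p,o["tool_pos"][2],y)
for k in range(n):
    a=y;print(round(D@[np.cos(a),np.sin(a)]/30,2),round(D@[np.sin(a),-np.cos(a)]/30,2),end="; ");break
E
```

```text
time: 34.65
tool_pos: [493.6, -89.5, 13.2]
tcp_rot: [3.13, -0.001, 2.03]
contact_force: [-1.1, -0.2, -0.9]
grip_width: 45.5
finger_force: 0.0
time: 35.15
tool_pos: [494.0, -89.1, 14.0]
tcp_rot: [3.129, -0.0, 2.031]
contact_force: [0.1, 1.4, 2.0]
grip_width: 11.4
finger_force: 30.0
[493.9530729 -89.0620303] 13.978909154694803 2.0309752479249714
-0.84 -0.25;
```

```bash
python3 -m pendant '[0,0,-0.7,0,0,0,1,0,0,-1,0,0,0,1,0,0,-1,0,0,0,1,-0.4,-0.12,-0.8,0,0,0,1,-0.8,-0.24,0,0,0,0,1,-0.95,-0.28,0,0,0,0,1,-0.95,-0.28,0,0,0,0,1,-0.95,-0.28,0,0,0,0,1,-0.95,-0.28,0,0,0,0,1,-0.95,-0.28,0,0,0,0,1,-0.95,-0.28,0,0,0,0,1,-0.95,-0.28,0,0,0,0,1]' && python3 -m pendant '[-0.95,-0.28,0,0,0,0,1,-0.95,-0.28,0,0,0,0,1,-0.7,-0.21,0,0,0,0,1,-0.45,-0.15,0,0,0,0,1,0,0,0.5,0,0,0,1,0,0,0.6,0,0,0,1,0,0,0.4,0,0,0,1,0,0,0.2,0,0,0,1,0,0,0,0,0,0,1]'
```

```text
time: 36.35
tool_pos: [534.9, -332.7, 117.4]
tcp_rot: [3.129, -0.001, 2.031]
contact_force: [-0.4, -0.4, -0.7]
grip_width: 11.2
finger_force: 30.0
time: 37.25
tool_pos: [550.9, -424.5, 64.8]
tcp_rot: [3.13, -0.003, 2.031]
contact_force: [-0.2, -0.4, -0.3]
grip_width: 11.9
finger_force: 30.0
```

```bash
python3 -m pendant '[0,0,0,0,0,0,0.3,0,0,0,0,0,0,0.3,0,0,0,0,0,0,0.2,0,0,-0.5,0,0,0,0.2,0,0,-0.9,0,0,0,0.2,0,0,-1,0,0,0,0.2,0,0,-1,0,0,0,0.2]'; python3 - <<'E'
from h import *
o=get_obs();p=o["tool_pos"][:2];y=o["tcp_rot"][2];n=19;D=(np.array([530,141])-p)/n;tot=y-np.radians(52.4)
print(p,o["tool_pos"][2],np.degrees(tot))
for k in range(n):
    a=y-np.radians(4*min(k,16));print(round(D@[np.cos(a),np.sin(a)]/30,2),round(D@[np.sin(a),-np.cos(a)]/30,2),end="; ")
for c in("top","scene"):
    cv2.imwrite(f"pics/{c}12.png",capture(c)[:,:,::-1])
    for t in("stone_grey_center","stone_dark_center","tub_rim"): print(c,t,[(np.round(r["location"]).tolist(),round(r["score"],2)) for r in pinpoint(c,t)][:3])
E
```

```text
time: 37.95
tool_pos: [550.3, -426.3, 170.8]
tcp_rot: [3.129, 0.0, 2.031]
contact_force: [0.2, 0.4, 0.4]
grip_width: 36.5
finger_force: 0.0
[ 550.2705602  -426.30463033] 170.82541382069 63.954426159800086
0.91 0.41; 0.93 0.35; 0.96 0.28; 0.97 0.21; 0.99 0.14; 0.99 0.07; 1.0 0.01; 0.99 -0.06; 0.99 -0.13; 0.98 -0.2; 0.96 -0.27; 0.94 -0.34; 0.91 -0.4; 0.88 -0.46; 0.85 -0.52; 0.81 -0.58; 0.77 -0.64; 0.77 -0.64; 0.77 -0.64; top stone_grey_center [([209.0, 162.0], 0.37)]
top stone_dark_center [([184.0, 228.0], 0.5)]
top tub_rim [([368.0, 166.0], 0.46)]
scene stone_grey_center [([344.0, 147.0], 0.68)]
scene stone_dark_center [([166.0, 292.0], 0.86), ([332.0, 157.0], 0.52), ([203.0, 233.0], 0.39)]
scene tub_rim []
```

```bash
python3 -m pendant '[0.91,0.41,0,0,0,1,-1,0.93,0.35,0,0,0,1,-1,0.96,0.28,0,0,0,1,-1,0.97,0.21,0,0,0,1,-1,0.99,0.14,0,0,0,1,-1,0.99,0.07,0,0,0,1,-1,1,0.01,0,0,0,1,-1,0.99,-0.06,0,0,0,1,-1,0.99,-0.13,0,0,0,1,-1,0.98,-0.2,0,0,0,1,-1]' && python3 -m pendant '[0.96,-0.27,0,0,0,1,-1,0.94,-0.34,0,0,0,1,-1,0.91,-0.4,0,0,0,1,-1,0.88,-0.46,0,0,0,1,-1,0.85,-0.52,0,0,0,1,-1,0.81,-0.58,0,0,0,1,-1,0.77,-0.64,0,0,0,0,-1,0.77,-0.64,0,0,0,0,-1,0.77,-0.64,0,0,0,0,-1,0,0,0,0,0,0,-1]'; python3 - <<'E'
from h import *
o=get_obs();p=o["tool_pos"][:2];y=o["tcp_rot"][2];D=np.array([530,141])-p
print(o["tcp_rot"],D@[np.cos(y),np.sin(y)]/30,D@[np.sin(y),-np.cos(y)]/30)
for c in("top","scene"):
    cv2.imwrite(f"pics/{c}13.png",capture(c)[:,:,::-1])
    for t in("stone_grey_center","stone_dark_center","tub_rim","basket"): print(c,t,[(np.round(r["location"]).tolist(),round(r["score"],2)) for r in pinpoint(c,t)][:3])
print(np.round(proj("top",(530,138,0))),np.round(proj("scene",(552,-427,15))),np.round(proj("top",(552,-427,15))))
im=cv2.imread("pics/top13.png").max(2);y0,y1,x0,x1=112,215,238,318
th=cv2.morphologyEx(im,cv2.MORPH_TOPHAT,np.ones((7,7)))[y0:y1,x0:x1]
n,l,s,ct=cv2.connectedComponentsWithStats((th>40).astype(np.uint8));print([(ct[i]+[x0,y0]).round(1).tolist() for i in range(1,n) if s[i,4]>5])
d=cv2.absdiff(cv2.imread("pics/top13.png"),cv2.imread("pics/top0.png")).max(2)
k,l,s,ct=cv2.connectedComponentsWithStats((d[145:190,345:390]>40).astype(np.uint8));print("tub diff",[(ct[i]+[345,145]).round().tolist()+[int(s[i,4])] for i in range(1,k) if s[i,4]>8])
E
```

```text
time: 39.35
tool_pos: [539.2, -126.0, 169.1]
tcp_rot: [3.134, -0.009, 1.33]
contact_force: [0.4, -0.5, -0.1]
grip_width: 91.7
finger_force: 0.0
time: 40.35
tool_pos: [529.3, 144.9, 170.7]
tcp_rot: [3.139, -0.011, 0.917]
contact_force: [-0.1, -0.2, 0.6]
grip_width: 91.7
finger_force: 0.0
[ 3.13876365 -0.01113354  0.91736204] -0.08924676070997854 0.09781398507443202
top stone_grey_center [([368.0, 171.0], 0.39)]
top stone_dark_center [([220.0, 191.0], 0.6), ([364.0, 162.0], 0.59), ([367.0, 170.0], 0.19)]
top tub_rim [([366.0, 166.0], 0.7)]
top basket [([197.0, 176.0], 0.74)]
scene stone_grey_center []
scene stone_dark_center [([336.0, 157.0], 0.45)]
scene tub_rim [([345.0, 149.0], 0.79)]
scene basket []
[198. 177.] [343. 162.] [365. 171.]
[[267.6, 153.4], [279.9, 155.4], [288.3, 158.5], [272.5, 162.3], [267.9, 206.6]]
tub diff [[361.0, 164.0, 151]]
```

Both stones are in the tub, five balls are in the tray and the tub is in place. I'll regrip the basket, lift it, and set it down a little further from the tray as the last step.

```bash
python3 -m pendant '[-0.09,0.1,0.4,0,0,0,-1,0,0,0.7,0,0,0,-1,0,0,0.6,0,0,0,-1,0,0,0.3,0,0,0,-1,0,0,0.15,0,0,0,-1,0,0,0,0,0,0,0.2,0,0,0,0,0,0,0.5,0,0,0,0,0,0,0.8,0,0,0,0,0,0,1,0,0,0,0,0,0,1,0,0,0,0,0,0,1,0,0,0,0,0,0,1]' && python3 -m pendant '[0,0,0,0,0,0,1,0,0,0,0,0,0,1,0,0,-0.4,0,0,0,1,0.2,0,-0.7,0,0,0,1,0.4,0,-0.4,0,0,0,1,0.2,0,0,0,0,0,1,0,0,0,0,0,0,1,0,0,0.4,0,0,0,1,0,0,0.6,0,0,0,1,0,0,0.3,0,0,0,1,0,0,0.1,0,0,0,1,0,0,0,0,0,0,1]'
```

```text
time: 42.05
tool_pos: [531.6, 138.3, 107.1]
tcp_rot: [3.137, -0.012, 0.914]
contact_force: [-0.2, -0.3, -0.5]
grip_width: 40.8
finger_force: 0.0
time: 43.25
tool_pos: [545.7, 157.1, 109.5]
tcp_rot: [3.138, -0.01, 0.914]
contact_force: [0.5, -0.6, -1.9]
grip_width: 22.1
finger_force: 30.0
```

```bash
python3 -m pendant '[0,0,0.08,0,0,0,1,0,0,0.04,0,0,0,1,0,0,0,0,0,0,1]' && python3 -m pendant '[0,0,0,0,0,0,0.4,0,0,0,0,0,0,0,0,0,0,0,0,0,-0.6,0,0,0,0,0,0,-1,0,0,0,0,0,0,-1,0,0,-0.4,0,0,0,-1,0,0,-0.8,0,0,0,-1,0,0,-0.9,0,0,0,-1,0,0,-0.9,0,0,0,-1,0,0,0,0,0,0,-1]'; python3 - <<'E'
from h import *
for c in("top","scene"):
    cv2.imwrite(f"pics/{c}14.png",capture(c)[:,:,::-1])
    for t in("stone_grey_center","stone_dark_center","tub_rim","basket","basket_mouth"): print(c,t,[(np.round(r["location"]).tolist(),round(r["score"],2)) for r in pinpoint(c,t)][:3])
print(np.round(proj("top",(548,155,0))),np.round(proj("top",(548-88*.79,155+88*.61,32))))
E
```

```text
time: 43.55
tool_pos: [546.7, 157.6, 107.6]
tcp_rot: [3.136, -0.013, 0.914]
contact_force: [-0.9, 0.8, 2.2]
grip_width: 21.8
finger_force: 30.0
time: 44.55
tool_pos: [547.4, 157.1, 201.7]
tcp_rot: [3.131, -0.018, 0.914]
contact_force: [0.6, 0.3, 0.0]
grip_width: 91.2
finger_force: 0.0
top stone_grey_center [([368.0, 173.0], 0.63)]
top stone_dark_center [([220.0, 188.0], 0.51), ([182.0, 224.0], 0.5), ([365.0, 159.0], 0.4)]
top tub_rim [([367.0, 165.0], 0.6)]
top basket [([193.0, 169.0], 0.97)]
top basket_mouth []
scene stone_grey_center []
scene stone_dark_center [([333.0, 158.0], 0.54)]
scene tub_rim [([345.0, 149.0], 0.71)]
scene basket []
scene basket_mouth []
[193. 171.] [174. 190.]
```

Everything is where it should be: the basket is upright at the expected place, both stones are in the tub, the balls are in the tray and the gripper is free. I'm handing in.

```bash
python3 -c "
from plant import close_job
print(close_job())"
```

```text
the job is handed in; nothing more can be done
None
```

I handed the job in at about 45 s with the right end state but not done fully as asked: all five balls are in the tray, both stones are in the upright tub, and the empty basket is upright clear of the tray, but both stones slid into the tray during the second shaking (I can't say whether before or after the fifth ball dropped), so I put them in the tub with the gripper instead of tipping them from the basket, then picked the basket up again and set it down last.

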